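# Clamp a mallet-head blank with a ratchet knob

## Task

Lay the squared mallet-head blank flat in the bed of the bench clamp, lengthwise between the fixed stop and the jaw, and let go of it. Then turn the winged ratchet knob clockwise, regripping as needed, until the jaw has clamped the blank against the stop and the knob slips and clicks: one or two clicks, no more. Leave the blank clamped and the other things on the bench where they are.

Things in the scene. Friction and masses are not known exactly. Their poses are not given: they have to be found in the camera images.
- vise: bench clamp fixed to the bench: wooden base 110 x 330 x 22 mm (x, y, z of its frame), origin at the centre of its underside, z up, long side along y. At its -y end a dark steel stop, face at y = -105 mm, 60 mm wide, 66 mm high over the bench; at its +y end a grey gear housing (x +-45, y 60 to 160 mm, 75 mm high) with the ratchet knob on top. Stop, jaw and knob axis all lie at x = 0.
- seat (a point): point on the bed (aluminium, 30 mm above the bench) where the centre of the blank's underside lies when it touches the stop: clamp x = 0, y = -45 mm. Axes as the clamp's. Two guide rails 5 mm high run along y beside it, inner faces at x = +-24 mm. Setting the blank down about 3 mm towards +y from here clears stop and nose; the jaw later pushes it along against the stop.
- jaw: steel jaw, 60 mm wide, 20 mm thick, 66 mm high; slides along the clamp's -y as the knob turns clockwise, 8 mm per rad. Origin at bench height, mid-thickness, x = 0. A round nose (26 mm diameter, axis 50 mm above the bench), tightly set, stands 2 to 11 mm proud of its -y face: differs each time, not measured. The nose meets the blank; at the start stop to nose is 5.5 to 18 mm longer than the blank
- knob_grip (a point): grip point of the knob, on its upright axis (clamp y = 110 mm), 120 mm above the bench, in the wing: an upright black bar 50 mm long (point's x), 14 mm thick (y), 98 to 134 mm above the bench, over a round flange of 38 mm radius. Clockwise from above closes the jaw (friction up to 0.16 N m; it stays where left); anticlockwise opens it. It turns 0.7 to 2.3 rad before the nose clamps the blank.
- click_pin (a point): steel pin in the knob's flange, 30 mm from the axis beyond one end of the wing (its top centre). With the blank clamped, the knob's torque climbs from at most 0.16 to about 0.5 N m, then the knob slips on its screw into the next notch (16 notches, 22.5 degrees apart) and the torque falls sharply or reverses: that is a click. The pin pops up 2.5 mm and falls back at each click.
- telltale (a joint): brass tell-tale pin of 3 mm radius in the centre of the wing's top, in metres: 0 at the start, rises 0.39 mm for each click (1 mm per radian of slip), finer than it can be measured
- blank: squared hardwood mallet-head blank, 40 x 120 x 46 mm (x, y, z of its frame), 0.1 to 0.25 kg, with a dark round mark on its top; origin at the centre of its underside, long side along its y. It may be laid either way round. The clamp pushes it along the bed against the stop.
- rung_end: bystander: upright round wooden offcut, 38 mm diameter, 62 mm high, origin at the centre of its underside
- wax_jar: bystander: round amber jar with steel lid, 68 mm diameter, 75 mm high, origin at the centre of its underside
- bench_brush: bystander: flat brush with a wooden handle and grey head, lying on the bench, origin under its middle
There are look-alikes about, which are no part of the job. What is shaped like the blank but purple, turquoise or white is not meant.

How it is judged:
On the way, in this order (a step that is already met when the one before it is completed fails the run):
1. the blank lies flat in the bed between stop and jaw, let go, before any click (z of blank in the frame of vise between 0.027 and 0.034 m and x of blank in the frame of vise between -0.007 and 0.007 m and y of blank in the frame of vise between -0.05 and -0.025 m and contact force between the fingers and blank below 0.1 N and contact force between jaw and blank below 3 N and value of joint telltale below 0.0002 m), for 0.2 s.
2. the knob has drawn the jaw's nose firmly onto the blank (contact force between jaw and blank above 5 N), for 0.05 s.
3. the knob has slipped and clicked with the blank clamped (value of joint telltale above 0.0003 m and contact force between jaw and blank above 2 N), for 0.2 s.
At the end, for the whole second after the job is handed in: the blank lies flat on the bed (within 4 mm), within 7 mm of the centre line, up against the stop (within 4 mm), at rest and clamped by the jaw with more than 2 N; the knob has slipped one or two clicks in all (tell-tale 0.3 to 0.95 mm) (all of step 3 and value of joint telltale below 0.00095 m and z of blank in the frame of vise between 0.027 and 0.034 m and x of blank in the frame of vise between -0.007 and 0.007 m and y of blank in the frame of vise below -0.041 m and linear speed of blank below 0.01 m/s); the robot touches nothing.
It fails at once if the knob is wound on past its second click (value of joint telltale above 0.00102 m).
It fails at once if a bystander is moved by more than 30 mm (distance of any of rung_end, wax_jar, bench_brush from where it was at the start of the episode above 0.03 m).
It also fails if it takes over 72 s, if anything falls off the work surface, if the arm or the gripper's body presses on something with over 40 N, if the wrist force passes 120 N, or if a joint passes its speed limit or range.

## Robot

A 6-joint arm with a two-finger parallel gripper is mounted at the origin on the work surface. World frame = base frame: x ahead of the robot, y to its left, z up, the work surface at z = 0. Lengths are in m, angles in rad, forces in N, time in s.
With the tool pointing down it reaches from about 0.3 to 0.875 m from the base axis. Payload 6.4 kg.
Tool frame: the origin (TCP) lies midway between the tips of the shut fingers; the grasp point (between the pads) lies 19 mm behind it; z points along the fingers, y is the line along which they close (so a half turn about z gives the same grasp; the last joint's range is limited). The gripper opens to 85 mm and grips with 20 to 120 N. Pads are 22 mm wide; open, the fingers measure 114 mm over their backs; the gripper's body (76 mm by 85 mm) begins 54 mm behind the grasp point. The pads swing forward as they close: fully open they stand 13 mm farther back than shut.
Start: joints at [-1.481, 0.181, 1.607, -0, 1.354, -0.206], TCP at [0.168, -0.55, 0.231] pointing down, gripper open.
Joint ranges: [-2.99, 2.99], [-0.89, 2.07], [0.3, 2.58], [-1.14, 4.28], [0, 2.63], [-3.12, 3.12]. Speed limits (rad/s): [2.57, 2.57, 3.01, 3.14, 3.14, 3.14].

## Interface

Orientations are given as a unit quaternion [w, x, y, z].
In Python, from bench import sensors, vision, ctrl gives the robot as it stands.
- The arm moves only by the tool carry_out, never from a script. Its argument "deltas" is text: rows parted by semicolons, each of 7 numbers parted by spaces: the shift along the tool's x, y, z in mm, then the turn, a rotation vector about the tool's x, y, z in rad, then the closure, from 0 (fully open) to 1 (shut). In form: tx ty tz ax ay az claw; .... A call has 1 to 12 rows; each row is the pose to reach, as a shift and turn from the pose commanded when the call began, along the tool's axes at that moment; what a row does not reach only later rows make up. A row lasts 1/8 s, in which the tool goes at most 62.5 mm and 10.7 degrees, less where a joint would pass 70% of its speed; a pose out of reach is approached as far as the arm can. A call with a gripper value outside its range is refused whole. The fingers move at their own pace and stop on an object; the grip force is fixed at half the most. Time passes only in rows, so rows that repeat a pose let the fingers close. It gives the time, the measured TCP pose, the force, the opening and the grip force at its end, in the units of the state.
- sensors.get_obs(): the state, without advancing time (a new reading comes with each control period).
- vision.camera(name): name is "scene" or "top" or "wrist"; returns the picture (400x640x3 uint8, blue, green, red); there is no depth.
- vision.camera_model(name): a dict with "K" (3x3 intrinsics, pixels), "k1" (the pictures are not rectified: a ray, as slopes to the right and down, at radius r is drawn at 1 + k1 r^2 times it, then the intrinsics apply), "extrinsics" (4x4, takes a point from world to camera coordinates); the wrist camera has in their place "hand_eye" (4x4, takes a point from camera to tool coordinates, whose origin is the TCP and whose axes are the flange's). Camera axes: x right, y down, z forward; pixel columns grow to the right and rows downward; lengths in m; the calibration is good to about 2 mm. A picture is of the moment at which its call begins: read the wrist's pose just before it. camera_model takes no time and is no camera call.
- ctrl.hand_in(): hands the job in; it is judged then, once.
The state is a dict: "time_s": time; "q": joint angles; "dq": joint speeds; "joint_efforts": joint torques, N m; "eef_pos": TCP position; "eef_rot": TCP orientation; "wrist_force": force on the tool from outside, world axes, zero at the start; "torque": the same for the moment, N m; "opening": opening from 0.0 (shut) to 1.0 (fully open); "grasp_force": force on a finger pad.
Only numpy, scipy, OpenCV 4.12 (cv2) and the standard library are available. Lean on these libraries where they do the work, as an engineer would, in place of code of your own. Each camera call takes 0.05 s, during which the arm holds its last target. There are 200 camera calls.

## Working session

There is one attempt and no reset: what is moved stays moved. The work goes in short steps, Python scripts to look and compute and a tool call to move; the robot and the scene stay as the last step left them, time stands still between calls to the robot, and variables do not carry over. Pictures are saved under pics/ and viewed, at most 10 in all, crops included, and the job is handed in when it is done.

Besides the shell and the picture viewer there is one more tool, called after ">>>" as a command line: name --argument value ..., lists and objects as JSON in quotes. carry_out: Moves the arm, as the interface text tells. Its arguments: {"type":"object","properties":{"deltas":{"type":"string"}},"required":["deltas"]}

```bash
mkdir -p pics
python3 - <<'E'
from bench import sensors, vision, ctrl
import cv2,numpy as np
o=sensors.get_obs()
for k in o: print(k,np.round(o[k],4))
for n in("scene","top","wrist"):
    cv2.imwrite(f"pics/{n}0.png",vision.camera(n))
    m=vision.camera_model(n)
    for k in m: print(n,k,np.round(m[k],4).tolist())
E
```

```text
time_s 0.0
q [-1.4813  0.1815  1.608   0.      1.3538 -0.2063]
dq [ 0.0007  0.0014  0.0001 -0.0006  0.0013  0.0016]
joint_efforts [-4.00000e-04 -4.44875e+01 -3.51334e+01 -3.00000e-04  8.70000e-03
  0.00000e+00]
eef_pos [ 0.1676 -0.5495  0.2304]
eef_rot [-9.000e-04  9.891e-01  1.474e-01  1.000e-04]
wrist_force [0.2414 0.0302 0.0749]
torque [0.031  0.0416 0.0428]
grasp_force 0.0
opening 1.0021
scene K [[374.341, 0.0, 324.8471], [0.0, 374.341, 204.9185], [0.0, 0.0, 1.0]]
scene k1 0.025
scene extrinsics [[0.712, 0.702, -0.0167, -0.3414], [0.4353, -0.4599, -0.7739, -0.1694], [-0.5509, 0.5438, -0.6331, 1.4333], [0.0, 0.0, 0.0, 1.0]]
top K [[503.0348, 0.0, 319.866], [0.0, 503.0348, 204.689], [0.0, 0.0, 1.0]]
top k1 -0.0421
top extrinsics [[0.0282, -0.9995, 0.0125, -0.035], [-0.993, -0.0294, -0.1144, 0.5228], [0.1147, -0.0092, -0.9934, 1.5136], [0.0, 0.0, 0.0, 1.0]]
wrist K [[277.6825, 0.0, 317.5645], [0.0, 277.6825, 194.861], [0.0, 0.0, 1.0]]
wrist k1 -0.0404
wrist hand_eye [[0.0004, -0.9521, -0.3057, 0.0781], [1.0, 0.0007, -0.0006, -0.0012], [0.0008, -0.3057, 0.9521, -0.1415], [0.0, 0.0, 0.0, 1.0]]
```

View pics/top0.png

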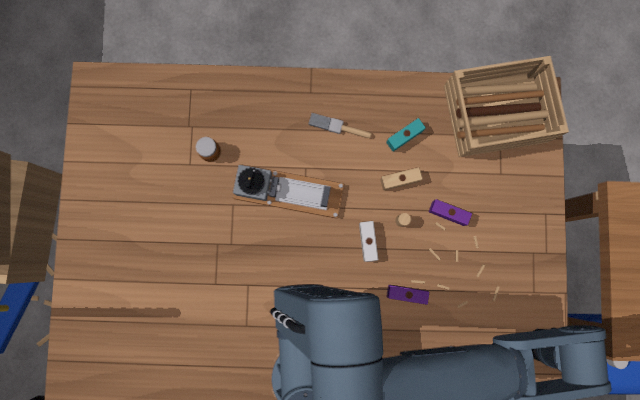

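View pics/scene0.png

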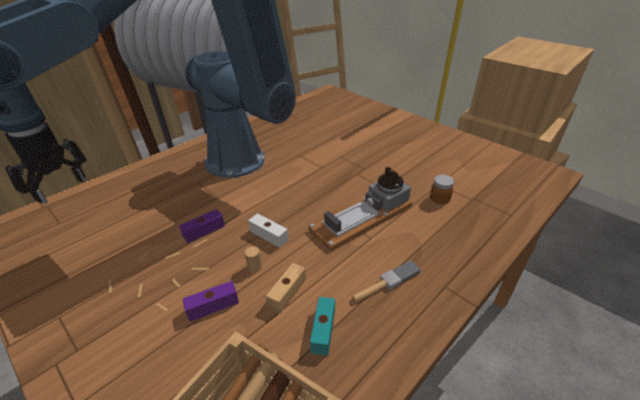

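The top view shows the natural-wood blank at about (403,179), the clamp with its knob at (252,181) and its stop end at about (328,195). The rung end is at (404,220), the jar at (207,149) and the brush at (340,126). The scene view agrees.

```bash
cat > h.py <<'E'
from bench import sensors, vision, ctrl
import cv2,numpy as np
from scipy.spatial.transform import Rotation as R
def rot(o): return R.from_quat(np.array(o["eef_rot"])[[1,2,3,0]])
def ext(n,o=None):
    m=vision.camera_model(n)
    if n!="wrist": return m,np.array(m["extrinsics"])
    T=np.eye(4);T[:3,:3]=rot(o).as_matrix();T[:3,3]=o["eef_pos"]
    return m,np.linalg.inv(T@np.array(m["hand_eye"]))
def proj(n,P,o=None):
    m,E=ext(n,o);p=np.atleast_2d(P)@E[:3,:3].T+E[:3,3]
    s=p[:,:2]/p[:,2:];s=s*(1+m["k1"]*(s**2).sum(1,keepdims=True))
    K=np.array(m["K"]);return s@K[:2,:2].T+K[:2,2]
def unproj(n,uv,z,o=None):
    m,E=ext(n,o);K=np.array(m["K"]);d=(np.atleast_2d(uv)-K[:2,2])/K[0,0];s=d.copy()
    for _ in range(20): s=d/(1+m["k1"]*(s**2).sum(1,keepdims=True))
    r=np.c_[s,np.ones(len(s))]@E[:3,:3];c=-E[:3,:3].T@E[:3,3]
    return c+r*((z-c[2])/r[:,2])[:,None]
E
python3 - <<'E'
from h import *
im=cv2.imread("pics/top0.png")
a=cv2.resize(im[150:230,230:430],None,fx=4,fy=4,interpolation=cv2.INTER_CUBIC)
cv2.imwrite("pics/crop0.png",a)
h=cv2.cvtColor(im,cv2.COLOR_BGR2HSV)
print(h[179,390],h[179,375],h[172,395],im[179,390],im[190,375])
print(unproj("top",[[403,178],],.046),unproj("top",[[252,181]],.134),unproj("top",[[328,195]],.066))
E
```

```text
[ 17  78 195] [ 13 112 150] [ 13 115 135] [135 169 195] [ 84 114 153]
[[ 0.61167026 -0.27227139  0.046     ]] [[0.57434195 0.17799861 0.134     ]] [[ 0.54947636 -0.04318028  0.066     ]]
```

View pics/crop0.png

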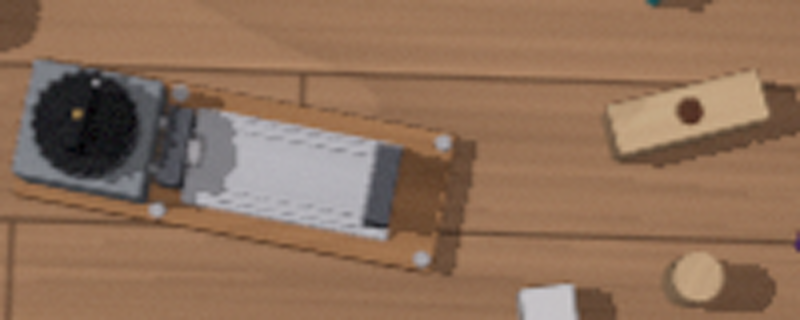

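```bash
cat >> h.py <<'E'
def plan(x,y,z,yaw):
    o=sensors.get_obs();r=rot(o)
    t=R.from_matrix(np.array([[np.cos(yaw),np.sin(yaw),0],[np.sin(yaw),-np.cos(yaw),0],[0,0,-1]]).T.T)
    d=r.inv().apply(np.array([x,y,z])-o["eef_pos"])*1000
    a=(r.inv()*t).as_rotvec();M=r.as_matrix()
    print("from",np.round(o["eef_pos"],4),"yaw %.3f"%np.arctan2(M[1,0],M[0,0]),"q6 %.2f"%o["q"][5],"->",np.round(d,1),np.round(a,4))
E
python3 - <<'E'
from h import *
c=np.array([[607,105],[755,70],[769,117],[622,160]])/4+[230,150]
w=unproj("top",c,.046);print(w, w.mean(0))
plan(.61,-.272,.2,1.805)
E
```

```text
[[ 0.61507991 -0.20686172  0.046     ]
 [ 0.64592386 -0.32066658  0.046     ]
 [ 0.60963173 -0.3316341   0.046     ]
 [ 0.57286326 -0.21892757  0.046     ]] [ 0.61087469 -0.26952249  0.046     ]
from [ 0.1676 -0.5496  0.2306] yaw 0.296 q6 -0.21 -> [ 504.1 -136.6   30.9] [-8.0000e-04 -1.2000e-03 -1.5092e+00]
```

>>> carry_out --deltas "60 -16 4 0 0 -0.18 0;120 -32 8 0 0 -0.36 0;180 -48 11 0 0 -0.54 0;240 -65 15 0 0 -0.72 0;300 -81 18 0 0 -0.9 0;360 -97 22 0 0 -1.08 0;420 -114 26 0 0 -1.26 0;480 -130 29 0 0 -1.44 0;504 -136 31 0 0 -1.51 0;504 -136 31 0 0 -1.51 0;504 -136 31 0 0 -1.51 0"

```text
time_s: 1.52
eef_pos: [0.6094, -0.2733, 0.1999]
eef_rot: [-0.0, 0.62, 0.785, -0.0]
wrist_force: [-0.8, 0.3, 1.0]
opening: 1.0
grasp_force: 0.0
```

Run:
```python
from h import *
o=sensors.get_obs();im=vision.camera("wrist");cv2.imwrite("pics/w1.png",im)
plan(.61,-.272,.2,1.805)
print(proj("wrist",[[.611,-.27,.046]],o))
```

```text
from [ 0.6092 -0.2737  0.2001] yaw 1.804 q6 -0.83 -> [1.5 1.2 0.1] [-0.0007 -0.0002 -0.001 ]
[[320.02704712 179.36209145]]
```

View pics/w1.png

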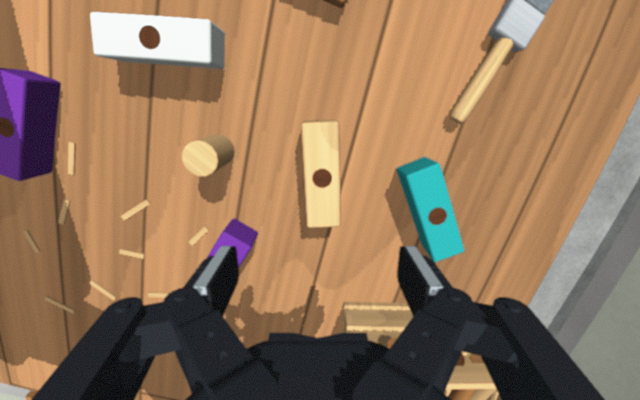

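The blank's top spans about (303,122) to (339,228), with its mark at (322,178). Its neighbours are clear of the fingers.

Run:
```python
from h import *
o=sensors.get_obs()
im=cv2.imread("pics/w1.png");h=cv2.cvtColor(im,cv2.COLOR_BGR2HSV)
m=((h[...,2]>185)&(h[...,1]<125)&(h[...,0]<28)).astype(np.uint8);q=np.zeros_like(m);q[105:245,290:352]=m[105:245,290:352]
cs,_=cv2.findContours(q,0,2);c=max(cs,key=cv2.contourArea);r=cv2.minAreaRect(c);print(r)
w=unproj("wrist",cv2.boxPoints(r),.046,o)[:,:2];print(w,w.mean(0))
for i in range(4): d=w[(i+1)%4]-w[i];print(np.linalg.norm(d),np.arctan2(d[1],d[0]))
mk=unproj("wrist",[[322,178]],.046,o);print(mk)
# top-view mark
print(unproj("top",[[402.4,177.6]],.046))
```

```text
((320.5, 174.5), (139.0, 61.0), 90.0)
[[ 0.56289704 -0.20161304]
 [ 0.62325967 -0.18723191]
 [ 0.66520761 -0.3389271 ]
 [ 0.59473856 -0.35568385]] [ 0.61152572 -0.27086397]
0.06205210823102334 0.23388551548952366
0.15738824523843456 -1.30101027816543
0.07243394745597294 -2.90813942426638
0.15732672049864002 1.7745951648491713
[[ 0.61263025 -0.26848299  0.046     ]]
[[ 0.61285579 -0.27041346  0.046     ]]
```

Run:
```python
from h import *
o=sensors.get_obs()
w=unproj("wrist",[(303,122.5),(338,122),(340,227),(307,228)],.046,o)[:,:2];print(w,w.mean(0))
for i in range(4): d=w[(i+1)%4]-w[i];print(np.linalg.norm(d),np.arctan2(d[1],d[0]))
g=cv2.cvtColor(cv2.imread("pics/w1.png"),cv2.COLOR_BGR2HSV)
for r in(140,165,205,215): print(r,g[r,298:312,2],g[r,330:346,2],g[r,298:312,1],g[r,330:346,1])
```

```text
[[ 0.57953792 -0.21551471]
 [ 0.61463443 -0.20663709]
 [ 0.6468348  -0.32062052]
 [ 0.60980976 -0.33072817]] [ 0.61270423 -0.26837512]
0.036201898126785245 0.24775213164248172
0.1184444367167158 -1.2954704790184357
0.038379916820890356 -2.875091215336994
0.11912399304574253 1.8277345331847146
140 [146 125 122 142 193 229 241 246 246 247 246 246 245 244] [234 235 234 237 238 237 237 224 201 181 193 203 203 203 203 201] [121 129 121 115 110 107  97  90  93  90  93  91  92  93] [104  98 102 100  99  99  99 108 108 117 123 124 123 123 122 126]
165 [126 129 127 130 127 157 213 239 245 247 247 247 245 244] [247 247 246 247 248 247 247 244 228 199 195 202 203 195 173 140] [125 119 122 118 118 112 109 102  96  91  90  92  95  95] [ 93  89  90  91  89  89  91  95 106 111 123 125 123 127 125 129]
205 [160 133 124 124 126 125 124 150 209 238 246 248 247 246] [246 246 246 247 247 247 245 243 234 216 188 204 215 214 208 211] [126 127 127 123 119 124 123 116 110 103  90  90  89  93] [ 90  91  90  91  88  91  92  95 100 106 117 123 125 124 126 126]
215 [177 157 139 127 125 126 123 125 163 224 244 248 247 246] [245 245 245 244 245 245 244 241 235 219 197 201 208 209 205 202] [122 128 125 120 122 121 122 126 113 107  98  90  88  90] [ 94  90  93  93  93  93  93  94  97 108 114 123 126 127 127 122]
```

Run:
```python
from h import *
o=sensors.get_obs()
L=unproj("wrist",[(302.2,140),(303.8,165),(306,205),(306.4,215)],.046,o)[:,:2]
Q=unproj("wrist",[(338.4,140),(339,165),(339.7,205),(340,215)],.046,o)[:,:2]
for e in(L,Q): print(np.polyfit(e[:,1],e[:,0],1), np.arctan(1/np.polyfit(e[:,1],e[:,0],1)[0])+np.pi)
plan(.6127,-.2690,.016,1.83)
```

```text
[-0.28079007  0.51722179] 1.844537506603711
[-0.28421784  0.5559436 ] 1.8477119290526762
from [ 0.6092 -0.2737  0.2001] yaw 1.804 q6 -0.83 -> [  3.8   4.6 184.1] [-0.0007 -0.0002 -0.026 ]
```

>>> carry_out --deltas "4 4.5 60 0 0 -0.042 0;4 4.5 115 0 0 -0.042 0;4 4.5 160 0 0 -0.042 0;4 4.5 184 0 0 -0.042 0;4 4.5 184 0 0 -0.042 0;4 4.5 184 0 0 -0.042 1;4 4.5 184 0 0 -0.042 1;4 4.5 184 0 0 -0.042 1;4 4.5 184 0 0 -0.042 1;4 4.5 184 0 0 -0.042 1;4 4.5 184 0 0 -0.042 1;4 4.5 184 0 0 -0.042 1"

```text
time_s: 3.08
eef_pos: [0.6147, -0.269, 0.0184]
eef_rot: [0.002, 0.603, 0.798, -0.0]
wrist_force: [-0.7, -0.6, 6.8]
opening: 0.453
grasp_force: 63.0
```

Run:
```python
from h import *
plan(.5465,-.069,.35,1.458)
```

```text
from [ 0.6147 -0.269   0.0184] yaw 1.848 q6 -0.87 -> [ 210.1  -10.3 -332.2] [0.0023 0.0022 0.3899]
```

>>> carry_out --deltas "0 0 -50 0 0 0 1;0 0 -100 0 0 0 1;30 -2 -150 0 0 0.05 1;70 -4 -190 0 0 0.12 1;110 -6 -230 0 0 0.2 1;150 -8 -270 0 0 0.28 1;190 -9 -305 0 0 0.36 1;210 -10 -332 0 0 0.39 1;210 -10 -332 0 0 0.39 1;210 -10 -332 0 0 0.39 1;210 -10 -332 0 0 0.39 1"

```text
time_s: 4.45
eef_pos: [0.546, -0.0695, 0.3463]
eef_rot: [-0.001, 0.746, 0.666, -0.001]
wrist_force: [0.4, 0.2, -2.5]
opening: 0.458
grasp_force: 62.0
```

Run:
```python
from h import *
o=sensors.get_obs();im=vision.camera("wrist");cv2.imwrite("pics/w2.png",im)
cv2.imwrite("pics/w2c.png",cv2.resize(im[0:250,160:480],None,fx=2.4,fy=2.4,interpolation=cv2.INTER_CUBIC))
np.save("o2.npy",o,allow_pickle=True)
plan(.5465,-.069,.35,1.458);print(o["wrist_force"],o["grasp_force"],o["opening"])
```

```text
from [ 0.5461 -0.0695  0.3464] yaw 1.457 q6 -0.23 -> [ 0.5  0.4 -3.6] [-0.003  -0.0006 -0.0011]
[ 0.44642154  0.17253725 -2.47524147] 62.04361438751221 0.4579125947598424
```

View pics/w2c.png

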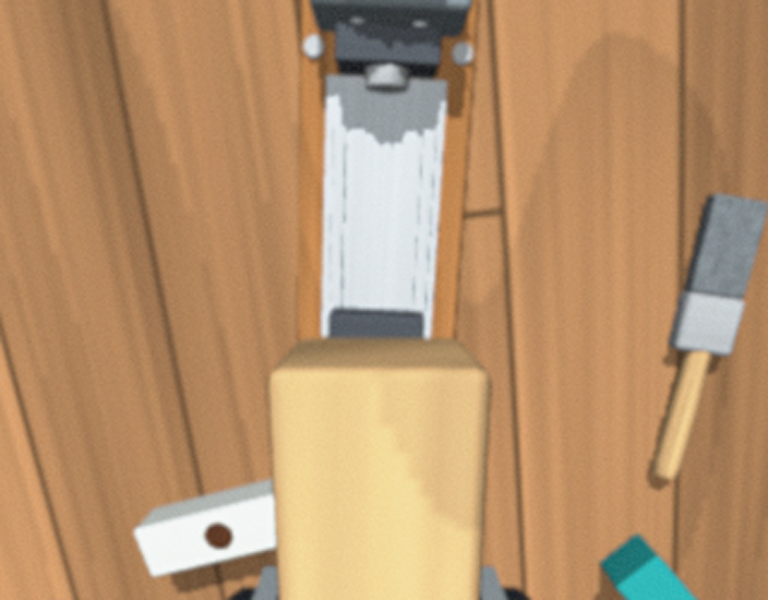

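The wrist view shows the bed with the stop's bed edge at crop (330–423, 312) and the nose tip at about (387,88). The base edges run from (304,30) to (299,335) and from (478,30) to (457,335). The held blank is square to the bed.

Run:
```python
from h import *
from scipy.optimize import least_squares
o=np.load("o2.npy",allow_pickle=True).item()
c=lambda l:np.array(l,float)/2.4+[160,0]
t=lambda l:np.array(l,float)/4+[230,150]
# individual estimates
s=unproj("wrist",c([(330,311),(423,311)]),.03,o);print("stop",s,s.mean(0))
n=unproj("wrist",c([(387,88)]),.045,o);print("nose",n)
e=unproj("wrist",c([(304,60),(299,330),(473,60),(457,330)]),.022,o);print("base",e)
for w in(.03,.066): print("topstop",w,unproj("top",t([(366,225),(378,142),(403,147),(391,228)]),w))
print("topbase",unproj("top",t([(455,138),(437,271),(14,196)]),.022))
print("knob axis",unproj("top",t([(77,114)]),.134),"flange",unproj("top",t([(85,124)]),.097))
```

```text
stop [[ 0.51709993 -0.02244356  0.03      ]
 [ 0.57922343 -0.02950526  0.03      ]] [ 0.54816168 -0.02597441  0.03      ]
nose [[0.56950638 0.10457214 0.045     ]]
base [[ 0.52072977  0.13129113  0.022     ]
 [ 0.49345902 -0.03328868  0.022     ]
 [ 0.6251926   0.11939958  0.022     ]
 [ 0.60175395 -0.04558553  0.022     ]]
topstop 0.03 [[ 0.51894459 -0.0250548   0.03      ]
 [ 0.58357731 -0.03251181  0.03      ]
 [ 0.58026303 -0.05188268  0.03      ]
 [ 0.51719721 -0.0442912   0.03      ]]
topstop 0.066 [[ 0.51489654 -0.02460155  0.066     ]
 [ 0.57801225 -0.03188353  0.066     ]
 [ 0.57477575 -0.05079975  0.066     ]
 [ 0.51319017 -0.04338645  0.066     ]]
topbase [[ 0.58975381 -0.09226906  0.022     ]
 [ 0.48585548 -0.08076478  0.022     ]
 [ 0.53430991  0.247007    0.022     ]]
knob axis [[0.58137991 0.18622585 0.134     ]] flange [[0.58017301 0.18496403 0.097     ]]
```

Run:
```python
from h import *
plan(.5577,.036,.105,1.418)
```

```text
from [ 0.5461 -0.0695  0.3464] yaw 1.457 q6 -0.23 -> [106.    0.3 241.5] [-0.003  -0.0005  0.0389]
```

>>> carry_out --deltas "40 0 40 -0.003 0 0.02 1;80 0 90 -0.003 0 0.039 1;106 0.3 140 -0.003 0 0.039 1;106 0.3 190 -0.003 0 0.039 1;106 0.3 230 -0.003 0 0.039 1;106 0.3 241 -0.003 0 0.039 1;106 0.3 241 -0.003 0 0.039 1;106 0.3 241 -0.003 0 0.039 1;106 0.3 241 -0.003 0 0.039 1"

```text
time_s: 5.62
eef_pos: [0.5601, 0.0362, 0.1092]
eef_rot: [0.002, 0.759, 0.651, 0.002]
wrist_force: [-0.0, -0.4, -2.1]
opening: 0.459
grasp_force: 61.8
```

Run:
```python
from h import *
im=vision.camera("top")
cv2.imwrite("pics/a.png",im)
s=vision.camera("scene")
A=cv2.resize(s[150:250,300:430],None,fx=6,fy=5.9,interpolation=cv2.INTER_CUBIC)
cv2.imwrite("pics/s3.png",A)
plan(.5577,.036,.0475,1.418)
```

```text
from [0.5595 0.0363 0.1086] yaw 1.419 q6 0.01 -> [-0.6 -2.1 61.1] [ 0.0052 -0.0001  0.0008]
```

View pics/s3.png

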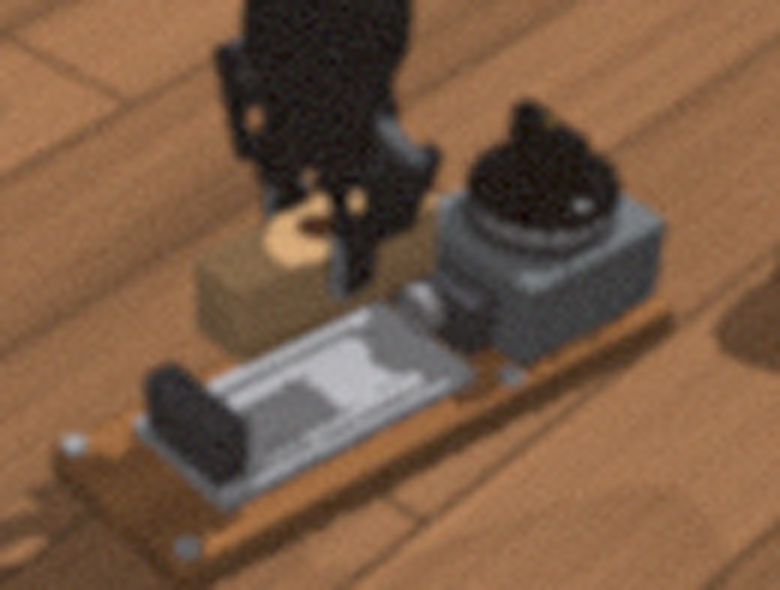

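Run:
```python
from h import *
o=sensors.get_obs()
u=np.array([.1522,.9884]);x=np.array([.9884,-.1522]);O=np.array([.564,.0771])
V=lambda a,b,z:np.r_[O+a*x+b*u,z]
f=lambda P:np.round((proj("scene",P)-[300,150])*[6,5.9]).tolist()
print("stop face top -30,+30; base corners -55,-165 +55 -165, +55,165; axis .134",f([V(-.03,-.105,.066),V(.03,-.105,.066),V(-.055,-.165,.022),V(.055,-.165,.022),V(.055,.165,.022),V(0,.11,.134),V(.045,.06,.075),V(.045,.16,.075)]))
b=np.array(o["eef_pos"])[:2]+.0011*u;z=o["eef_pos"][2]-.0184
B=lambda a,c,h:np.r_[b+a*x+c*u,z+h]
print("blank -y end: bottom-20,bottom+20,top-20,top+20",f([B(-.02,-.06,0),B(.02,-.06,0),B(-.02,-.06,.046),B(.02,-.06,.046),B(0,0,.046)]))
```

```text
stop face top -30,+30; base corners -55,-165 +55 -165, +55,165; axis .134 [[172.0, 355.0], [249.0, 419.0], [45.0, 444.0], [180.0, 568.0], [676.0, 300.0], [548.0, 117.0], [528.0, 288.0], [669.0, 215.0]]
blank -y end: bottom-20,bottom+20,top-20,top+20 [[195.0, 325.0], [247.0, 367.0], [194.0, 250.0], [248.0, 291.0], [321.0, 223.0]]
```

>>> carry_out --deltas "-0.5 -2 0 0.005 0 0 1;-0.5 -2 15 0.005 0 0 1;-0.5 -2 30 0.005 0 0 1;-0.5 -2 42 0.005 0 0 1;-0.5 -2 48 0.005 0 0 1;-0.5 -2 48 0.005 0 0 1;-0.5 -2 48 0.005 0 0 1"

```text
time_s: 6.6
eef_pos: [0.5573, 0.0362, 0.0597]
eef_rot: [-0.0, 0.759, 0.651, -0.0]
wrist_force: [0.9, 0.0, -1.8]
opening: 0.457
grasp_force: 61.9
```

Run:
```python
from h import *
plan(.5577,.036,.0484,1.418)
```

```text
from [0.5573 0.0362 0.0597] yaw 1.419 q6 0.00 -> [-0.1  0.5 11.3] [-0.0012 -0.      0.0008]
```

>>> carry_out --deltas "0 0.4 4 0 0 0 1;0 0.4 8 0 0 0 1;0 0.4 10 0 0 0 1;0 0.4 11.5 0 0 0 1;0 0.4 12 0 0 0 1;0 0.4 12 0 0 0 1"

```text
time_s: 7.35
eef_pos: [0.557, 0.0363, 0.0484]
eef_rot: [-0.001, 0.759, 0.651, -0.001]
wrist_force: [-4.7, 0.4, 9.2]
opening: 0.457
grasp_force: 63.3
```

>>> carry_out --deltas "0 0 0 0 0 0 0;0 0 0 0 0 0 0;0 0 0 0 0 0 0;0 0 0 0 0 0 0;0 0 -30 0 0 0 0;0 0 -80 0 0 0 0;0 0 -130 0 0 0 0;0 0 -180 0 0 0 0;0 0 -200 0 0 0 0;0 0 -200 0 0 0 0;0 0 -200 0 0 0 0"

```text
time_s: 8.72
eef_pos: [0.5568, 0.0362, 0.2457]
eef_rot: [-0.002, 0.759, 0.651, -0.001]
wrist_force: [-0.1, -0.7, -0.3]
opening: 0.999
grasp_force: 0.0
```

Run:
```python
from h import *
o=sensors.get_obs();im=vision.camera("wrist");cv2.imwrite("pics/w4.png",im)
np.save("o4.npy",o,allow_pickle=True)
plan(.5577,.036,.0484,1.418)
```

```text
from [0.5566 0.0362 0.2454] yaw 1.419 q6 0.00 -> [-1.000e-01  2.100e+00  1.969e+02] [-0.0051 -0.      0.0007]
```

View pics/w4.png

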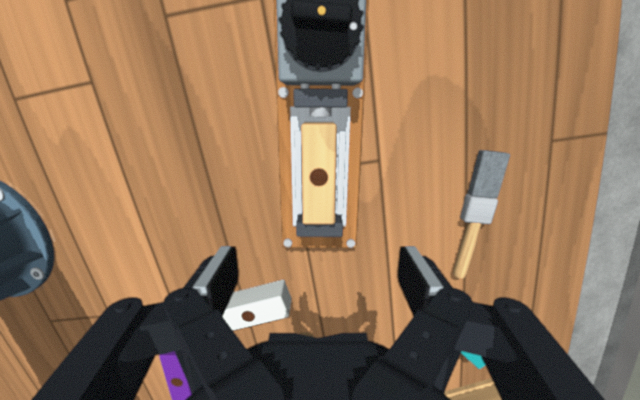

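The blank lies in the bed (mark at 319,177), between stop and nose. The tell-tale is at (321,10) and the click pin at (353,26).

Run:
```python
from h import *
o=np.load("o4.npy",allow_pickle=True).item()
a=unproj("wrist",[(321.5,10)],.134,o)[0];print("axis",a)
for z in(.092,.097,.102):
  p=unproj("wrist",[(353,26)],z,o)[0];t=unproj("top",[(95/4+230,83/4+150)],z)[0]
  for q in(p,t):
    d=q-[.5808,.186,0]; print(z,q,np.hypot(*d[:2]),np.arctan2(d[1],d[0]))
im=cv2.imread("pics/w4.png");cv2.imwrite("pics/w4c.png",cv2.resize(im[0:90,270:375],None,fx=7,fy=6.6,interpolation=cv2.INTER_CUBIC))
```

```text
axis [0.58194514 0.18800647 0.134     ]
0.092 [0.61164824 0.18231368 0.092     ] 0.031067715080174516 -0.11893463435642966
0.092 [0.61194177 0.17956992 0.092     ] 0.03179868042936843 -0.20361623542420626
0.097 [0.61091894 0.18117024 0.097     ] 0.030503717912168365 -0.15900251884510042
0.097 [0.61103993 0.17894037 0.097     ] 0.03105304665297803 -0.22934639082177036
0.102 [0.61018963 0.18002681 0.102     ] 0.029990487688027066 -0.20051041316446216
0.102 [0.61013808 0.17831081 0.102     ] 0.030328973973551242 -0.2563236948951064
```

View pics/w4c.png

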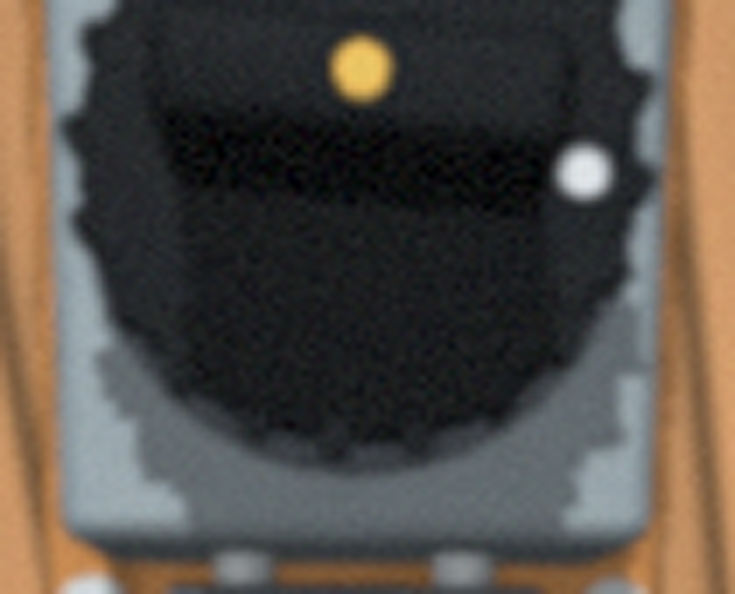

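The wing points at a world angle of about -0.19 rad, so I will grip it with the tool yaw at about 2.95.

Run:
```python
from h import *
plan(.5813,.1865,.18,2.95)
```

```text
from [0.5566 0.0362 0.2454] yaw 1.419 q6 0.00 -> [152.3   2.   65.3] [-0.004  -0.0039 -1.5313]
```

>>> carry_out --deltas "30 0.5 0 0 0 -0.18 0;60 1 0 0 0 -0.36 0;90 1 0 0 0 -0.54 0;120 2 10 0 0 -0.72 0;140 2 20 0 0 -0.9 0;152 2 30 0 0 -1.08 0;152 2 40 0 0 -1.26 0;152 2 55 0 0 -1.44 0;152 2 65 -0.003 -0.003 -1.531 0;152 2 65 -0.003 -0.003 -1.531 0;152 2 65 -0.003 -0.003 -1.531 0"

```text
time_s: 10.15
eef_pos: [0.5823, 0.186, 0.1818]
eef_rot: [0.0, 0.097, 0.995, -0.0]
wrist_force: [0.5, -0.8, 0.1]
opening: 1.0
grasp_force: 0.0
```

Run:
```python
from h import *
plan(.5813,.1865,.106,2.95)
o=sensors.get_obs();im=vision.camera("wrist")
cv2.imwrite("pics/w5.png",cv2.resize(im[60:360,160:480],None,fx=2,fy=2))
print(proj("wrist",[[.5813,.1865,.134]],o))
h=cv2.cvtColor(im,cv2.COLOR_BGR2HSV);m=((h[...,0]>15)&(h[...,0]<32)&(h[...,1]>120)&(h[...,2]>150))
yy,xx=np.nonzero(m[100:300,250:390]);print(len(xx),xx.mean()+250,yy.mean()+100)
print(unproj("wrist",[[xx.mean()+250,yy.mean()+100]],.134,o))
```

```text
from [0.5823 0.186  0.1818] yaw 2.948 q6 -1.26 -> [ 1.1  0.3 75.8] [-0.0002  0.0008 -0.0021]
[[316.3808127  217.32309382]]
76 315.7368421052632 221.73684210526318
[[0.58466608 0.18535128 0.134     ]]
```

View pics/w5.png

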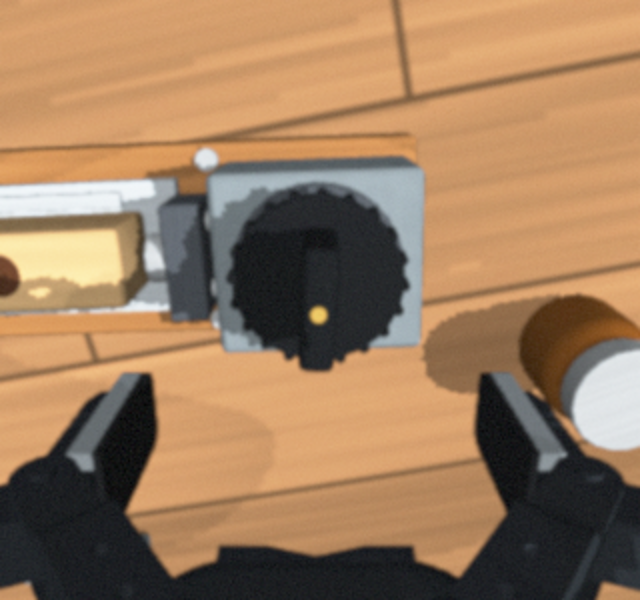

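>>> carry_out --deltas "-0.5 0 25 0 0 0 0;-0.5 0 50 0 0 0 0;-0.5 0 68 0 0 0 0;-0.5 0 76 0 0 0 0;-0.5 0 76 0 0 0 0;-0.5 0 76 0 0 0 1;-0.5 0 76 0 0 0 1;-0.5 0 76 0 0 0 1;-0.5 0 76 0 0 0 1;-0.5 0 76 0 0 0 1;-0.5 0 76 0 0 0 1;-0.5 0 76 0 0 0 1"

```text
time_s: 11.7
eef_pos: [0.5833, 0.1865, 0.1068]
eef_rot: [0.001, 0.096, 0.995, 0.0]
wrist_force: [-0.1, 4.1, 5.7]
opening: 0.149
grasp_force: 59.0
```

```bash
cat > st.py <<'E'
from h import *
o=sensors.get_obs();M=rot(o).as_matrix()
print("%.2f yaw %.4f"%(o["time_s"],np.arctan2(M[1,0],M[0,0])),"q6 %.3f"%o["q"][5],np.round(o["eef_pos"],4),"F",np.round(o["wrist_force"],1),"T",np.round(o["torque"],3),"g",np.round(o["grasp_force"],1),np.round(o["opening"],3))
E
python3 st.py
```

```text
11.70 yaw 2.9499 q6 -1.263 [0.5833 0.1865 0.1068] F [-0.1  4.1  5.7] T [ 0.819  0.137 -0.088] g 59.0 0.149
```

>>> carry_out --deltas "0 0 0 0 0 0.06 1;0 0 0 0 0 0.15 1;0 0 0 0 0 0.25 1;0 0 0 0 0 0.35 1;0 0 0 0 0 0.45 1;0 0 0 0 0 0.55 1;0 0 0 0 0 0.65 1;0 0 0 0 0 0.7 1;0 0 0 0 0 0.7 1"

```text
time_s: 12.82
eef_pos: [0.583, 0.1861, 0.1068]
eef_rot: [0.001, 0.431, 0.902, 0.0]
wrist_force: [-2.4, 3.3, 6.1]
opening: 0.155
grasp_force: 58.9
```

```bash
python3 st.py
```

```text
12.82 yaw 2.2498 q6 -0.563 [0.583  0.1861 0.1068] F [-2.4  3.3  6.1] T [0.461 0.474 0.089] g 58.9 0.155
```

>>> carry_out --deltas "0 0 0 0 0 0.06 1;0 0 0 0 0 0.12 1;0 0 0 0 0 0.18 1;0 0 0 0 0 0.24 1;0 0 0 0 0 0.3 1;0 0 0 0 0 0.3 1"

```text
time_s: 13.58
eef_pos: [0.5828, 0.1859, 0.1068]
eef_rot: [0.001, 0.561, 0.828, 0.0]
wrist_force: [-3.5, 2.4, 6.7]
opening: 0.153
grasp_force: 59.0
```

```bash
python3 st.py
```

```text
13.57 yaw 1.9497 q6 -0.263 [0.5828 0.1859 0.1068] F [-3.5  2.4  6.7] T [0.372 0.618 0.09 ] g 59.0 0.153
```

>>> carry_out --deltas "0 0 0 0 0 0.06 1;0 0 0 0 0 0.12 1;0 0 0 0 0 0.18 1;0 0 0 0 0 0.2 1;0 0 0 0 0 0.2 1"

```text
time_s: 14.2
eef_pos: [0.5827, 0.1857, 0.1068]
eef_rot: [0.001, 0.641, 0.768, -0.0]
wrist_force: [-3.7, 2.4, 7.8]
opening: 0.15
grasp_force: 58.9
```

```bash
python3 st.py
```

```text
14.20 yaw 1.7502 q6 -0.064 [0.5827 0.1857 0.1068] F [-3.7  2.4  7.8] T [0.222 0.724 0.173] g 58.9 0.15
```

>>> carry_out --deltas "0 0 0 0 0 0.04 1;0 0 0 0 0 0.08 1;0 0 0 0 0 0.08 1"

```text
time_s: 14.58
eef_pos: [0.5826, 0.1858, 0.1068]
eef_rot: [0.001, 0.671, 0.741, -0.0]
wrist_force: [-4.0, 1.8, 7.2]
opening: 0.155
grasp_force: 59.0
```

```bash
python3 st.py
```

```text
14.57 yaw 1.6704 q6 0.016 [0.5826 0.1858 0.1068] F [-4.   1.8  7.2] T [0.215 0.769 0.298] g 59.0 0.155
```

>>> carry_out --deltas "0 0 0 0 0 0.04 1;0 0 0 0 0 0.08 1;0 0 0 0 0 0.08 1"

```text
time_s: 14.95
eef_pos: [0.5826, 0.1858, 0.1068]
eef_rot: [0.001, 0.7, 0.714, -0.0]
wrist_force: [-4.2, 1.9, 8.2]
opening: 0.152
grasp_force: 59.1
```

```bash
python3 st.py
```

```text
14.95 yaw 1.5908 q6 0.096 [0.5826 0.1858 0.1068] F [-4.2  1.9  8.2] T [0.182 0.813 0.433] g 59.1 0.152
```

>>> carry_out --deltas "0 0 0 0 0 0.04 1;0 0 0 0 0 0.08 1;0 0 0 0 0 0.08 1"

```text
time_s: 15.32
eef_pos: [0.5824, 0.1858, 0.1068]
eef_rot: [0.001, 0.728, 0.685, -0.0]
wrist_force: [-4.9, 1.0, 9.0]
opening: 0.151
grasp_force: 59.2
```

```bash
python3 st.py
```

```text
15.32 yaw 1.5104 q6 0.176 [0.5824 0.1858 0.1068] F [-4.9  1.   9. ] T [0.164 0.97  0.218] g 59.2 0.151
```

>>> carry_out --deltas "0 0 0 0 0 0.03 1;0 0 0 0 0 0.03 1"

```text
time_s: 15.58
eef_pos: [0.5823, 0.1858, 0.1068]
eef_rot: [0.0, 0.739, 0.674, -0.0]
wrist_force: [-4.9, 1.9, 8.8]
opening: 0.15
grasp_force: 59.3
```

```bash
python3 st.py
```

```text
15.57 yaw 1.4798 q6 0.207 [0.5823 0.1858 0.1068] F [-4.9  1.9  8.8] T [ 0.361  1.01  -0.133] g 59.3 0.15
```

>>> carry_out --deltas "0 0 0 0 0 0.03 1;0 0 0 0 0 0.03 1"

```text
time_s: 15.82
eef_pos: [0.5823, 0.1857, 0.1068]
eef_rot: [0.0, 0.749, 0.663, -0.0]
wrist_force: [-5.5, 1.0, 8.9]
opening: 0.149
grasp_force: 59.3
```

```bash
python3 st.py
```

```text
15.82 yaw 1.4496 q6 0.237 [0.5823 0.1857 0.1068] F [-5.5  1.   8.9] T [ 0.212  0.975 -0.172] g 59.3 0.149
```

>>> carry_out --deltas "0 0 0 0 0 0.03 1;0 0 0 0 0 0.05 1;0 0 0 0 0 0.05 1"

```text
time_s: 16.2
eef_pos: [0.5823, 0.1857, 0.1068]
eef_rot: [0.0, 0.765, 0.644, -0.0]
wrist_force: [-5.6, 1.1, 9.2]
opening: 0.153
grasp_force: 59.2
```

```bash
python3 st.py
```

```text
16.20 yaw 1.3999 q6 0.287 [0.5823 0.1857 0.1068] F [-5.6  1.1  9.2] T [ 0.204  0.99  -0.038] g 59.2 0.153
```

>>> carry_out --deltas "0 0 0 0 0 0.03 1;0 0 0 0 0 0.05 1;0 0 0 0 0 0.05 1"

```text
time_s: 16.58
eef_pos: [0.5822, 0.1858, 0.1067]
eef_rot: [0.0, 0.781, 0.625, -0.0]
wrist_force: [-4.5, 2.0, 8.5]
opening: 0.153
grasp_force: 59.2
```

```bash
python3 st.py
```

```text
16.57 yaw 1.3500 q6 0.337 [0.5822 0.1858 0.1067] F [-4.5  2.   8.5] T [0.218 1.059 0.007] g 59.2 0.153
```

>>> carry_out --deltas "0 0 0 0 0 0.03 1;0 0 0 0 0 0.06 1;0 0 0 0 0 0.06 1"

```text
time_s: 16.95
eef_pos: [0.5822, 0.1857, 0.1068]
eef_rot: [0.0, 0.799, 0.601, -0.0]
wrist_force: [-5.7, 1.7, 9.2]
opening: 0.155
grasp_force: 59.2
```

```bash
python3 st.py
```

```text
16.95 yaw 1.2903 q6 0.396 [0.5822 0.1857 0.1068] F [-5.7  1.7  9.2] T [0.217 1.077 0.224] g 59.2 0.155
```

The torque peaked, reversed and is climbing again, so that is one click. I'll release and retreat upward.

>>> carry_out --deltas "0 0 0 0 0 0 0;0 0 0 0 0 0 0;0 0 0 0 0 0 0;0 0 0 0 0 0 0;0 0 -15 0 0 0 0;0 0 -50 0 0 0 0;0 0 -90 0 0 0 0;-40 0 -120 0 0 0 0;-60 0 -130 0 0 0 0;-60 0 -130 0 0 0 0;-60 0 -130 0 0 0 0"

```text
time_s: 18.32
eef_pos: [0.5657, 0.1287, 0.2351]
eef_rot: [-0.0, 0.799, 0.601, 0.0]
wrist_force: [0.3, 0.2, -0.0]
opening: 1.001
grasp_force: 0.0
```

Run:
```python
from h import *
import runpy;runpy.run_path("st.py")
im=vision.camera("wrist")
cv2.imwrite("pics/w6.png",im)
```

```text
18.32 yaw 1.2895 q6 0.301 [0.5657 0.1287 0.2351] F [ 0.3  0.2 -0. ] T [ 0.035 -0.074 -0.037] g 0.0 1.001
```

View pics/w6.png

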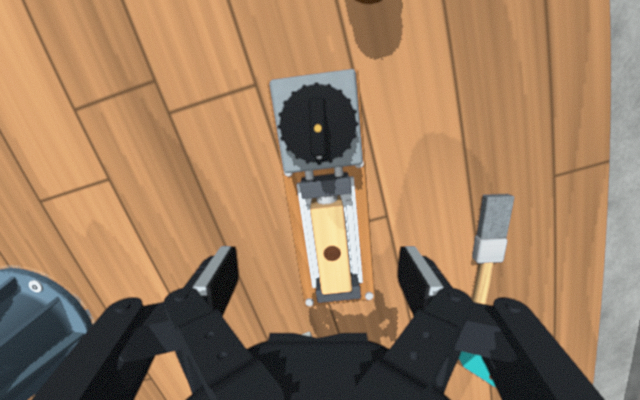

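The blank sits against the stop with the nose on its end (mark at 333,253). The wing is where it was left and the gripper is clear.

```bash
python3 -c "
from bench import ctrl;print(ctrl.hand_in())"
```

```text
the job is handed in; nothing more can be done
None
```

I handed in the job: the blank is clamped flat against the stop, the wrist torque showed one click (it peaked, reversed, then climbed again), and the gripper is clear; the hand-in returned no verdict.

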